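Close the bobbin drawer and hold the winder's cover over its screw holes

ROBOT

A 7-joint arm with a two-finger parallel gripper is mounted at the origin on the work surface. World frame = base frame: x ahead of the robot, y to its left, z up, the work surface at z = 0. Lengths are in m, angles in rad, forces in N, time in s.
With the tool pointing down it reaches from about 0.35 to 0.9 m from the base axis. Payload 8.1 kg.
Tool frame: the origin (TCP) lies between the finger pads; the fingertips stand 22 mm ahead of it and the grasp point (between the pads) lies 3 mm ahead of it; z points along the fingers, y is the line along which they close (so a half turn about z gives the same grasp; the last joint's range is limited). The gripper opens to 92 mm and grips with 3 to 60 N. Pads are 19 mm wide; open, the fingers measure 130 mm over their backs; the gripper's body (75 mm by 190 mm) begins 47 mm behind the grasp point.
Start: joints at [1.162, 0.434, 0.025, 1.573, -0.012, 1.134, -0.075], TCP at [0.188, -0.596, 0.228] pointing down, gripper open.
Joint ranges: [-2.62, 2.62], [-0.44, 2.09], [-1.27, 1.32], [0.08, 2.57], [-1.32, 4.46], [0.12, 2], [-2.74, 2.74]. Speed limits (rad/s): [2.22, 2.22, 3.01, 3.01, 3.14, 3.14, 3.14].

INTERFACE

Orientations are given as a unit quaternion [w, x, y, z].
In Python, from cell import r gives the robot as it stands.
- The arm moves only by the shell command python3 -m jog 'ROWS' [FORCE]. ROWS is JSON, a list of rows, each an object of numbers: "hand": the closure, from -1 (fully open) to 1 (shut), so that 0 is half open; "x", "y", "z": the shift along the tool's x, y, z in mm; "ax", "ay", "az": the turn, a rotation vector about the tool's x, y, z in degrees. In form: [{"hand": .., "x": .., "y": .., "z": .., "ax": .., "ay": .., "az": ..}, ...]. A call has 1 to 10 rows; each row shifts and turns the commanded pose from where the row before left it, along the tool's axes as they then stand; what a row does not reach is not made up. A row lasts 1/12 s, in which the tool goes at most 41.7 mm and 7.16 degrees, less where a joint would pass 70% of its speed; a pose out of reach is approached as far as the arm can. A call with a gripper value outside its range is refused whole. The fingers move at their own pace and stop on an object; FORCE is the grip in N (left out, the last holds). Time passes only in rows, so rows that do not move let the fingers close. It gives the time, the measured TCP pose, the force, the opening and the grip force at its end, in the units of the state.
- r.get_obs(): the state, without advancing time (a new reading comes with each control period).
- r.snapshot(name): name is "side" or "top" or "wrist"; returns a dict with "img" (400x640x3 uint8, blue, green, red), "fx", "fy", "cx", "cy" (pixels), "rvec" (rotation vector, rad) and "tvec" (3), from world to camera coordinates, as OpenCV has them. Camera axes: x right, y down, z forward; pixel columns grow to the right and rows downward; lengths in m; the calibration is good to about 2 mm. A picture is of the moment at which its call begins. There is no depth.
- r.sign_off(): hands the job in; it is judged then, once.
Trained networks look in a picture, given as the dict that the camera call returned (one of the last four; its "shot" number tells which), for a name from the list of things; names that differ only in an ending like _2 or _b are one class to them, and where a whole thing is asked for, a point or a joint stands for the part that bears it (a point fixed in the world has none). Each returns a list of dicts, best first, with "confidence" (0 to 1); they miss things now and then, are a little off and sometimes report something else, mostly with a low value. They report only what shows in the picture. A call takes as long as a camera call. They do not tell look-alikes from the thing itself.
- r.look_for(name, picture): "xyz" ([x, y, z] in m, in the coordinates of the camera as it stood for that picture, good to about 4 mm: the middle of the surface that is visible of it).
- r.masks_of(name, picture): "mask" (400x640 bool, what is visible of it).
- r.pinpoint(name, picture): "xyz" ([x, y, z] in m, in the coordinates of the camera as it stood for that picture, good to about 4 mm: a listed point, or the origin of a listed thing).
The state is a dict: "time_s": time; "qpos": joint angles; "qvel": joint speeds; "joint_efforts": joint torques, N m; "position": TCP position; "tcp_rot": TCP orientation; "contact_force": force on the tool from outside, world axes, zero at the start; "wrist_torque": the same for the moment, N m; "gripper_width": finger opening in m; "finger_force": force on a finger pad.
Only numpy, scipy, OpenCV 4.12 (cv2) and the standard library are available. Lean on these libraries where they do the work, as an engineer would, in place of code of your own. Each camera call takes 0.05 s, during which the arm holds its last target. There are 200 camera calls.

TASK

Close up the teal bobbin winder: first push its open white bobbin drawer fully home until it seats in its catch, then pick up the yellow cover plate by its black grip and hold it level, hovering about 1 cm above the top of the winder, with its four holes lined up over the four brass threaded holes (either way round) so that I can start the screws. Do not rest the plate on the winder or knock it against it, leave the other things on the table where they are, and finish while still holding the plate there, steady.

Things in the scene. Friction and masses are not known exactly. Their poses are not given: they have to be found in the camera images.
- winder_center (a point): centre of the flat top of the fixed teal bobbin winder, 72 mm above the table. Axes: z up, x from the drawer side to the back, y along the wide side. Four threaded holes in brass inserts lie at x = +-38, y = +-63 mm from here, around an open window (60 x 98 mm) over the drawer
- thread_a (a point): threaded hole of the winder (dark 5.6 mm hole in a 13 mm brass insert) at x = +38, y = +63 mm from winder_center, at the level of the top
- thread_c (a point): the diagonally opposite threaded hole, at x = -38, y = -63 mm from winder_center
- drawer_front (a point): centre of the outer face of the white drawer's front panel, 36 mm above the table; the panel is 135 mm wide, 46 mm tall (13 to 59 mm above the table) and 18 mm thick. The axes are those of the winder: to close, push along this point's +x. Closed, the face lies 98 mm in front (-x) of winder_center.
- drawer (a joint): how far the drawer is open, m: 0 = fully home against its stop, seated in the sprung catch. It slides with about 1 N friction and stays where it is left; over the last 12 mm the catch first resists (about 3 N more, short peaks to 8 N when pushed briskly) and from about 4 mm pulls it home; the stop itself is rigid
- cover_grip (a point): centre of the black grip on the loose yellow cover plate. Grip: 16 mm thick (x) by 64 mm long (y) by 46 mm tall, standing on the middle of the plate. The plate is 100 mm (x) by 150 mm (y) by 4 mm, about 0.26 kg in all with the grip (varies); the plate's underside is 27 mm and its upper face 23 mm below here, the top of the grip 23 mm above. Axes: z up, y along the grip and the plate's long side
- cover_under (a point): centre of the underside of the cover plate, 27 mm below cover_grip, same axes
- hole_a (a point): screw hole (12 mm across) of the cover at x = +38, y = +63 mm from cover_under, at the underside; the four holes lie at x = +-38, y = +-63 mm
- hole_c (a point): the diagonally opposite screw hole of the cover, at x = -38, y = -63 mm
- spool_orange: bystander: small orange thread spool standing, 26 mm across, 40 mm tall; origin at the centre of its underside
- spool_lilac: bystander: larger lilac thread spool standing, 44 mm across, 55 mm tall; origin at the centre of its underside
- water_bottle: bystander: clear water bottle standing, 66 mm across, 200 mm tall; origin at the centre of its underside
- pin_dish: bystander: red pin dish, 76 mm across, 18 mm tall; origin at the centre of its underside
- button_jar: bystander: glass jar with yellow lid, 56 mm across, 70 mm tall; origin at the centre of its underside
- tape_case: bystander: green tape-measure case, 52 x 52 x 18 mm; origin at the centre of its underside
- scissors: bystander: scissors with blue handles lying flat, about 170 mm long, 8 mm thick; origin at the centre of its underside
- cover: the whole cover plate with its grip; same origin and axes as cover_under
- winder: the whole winder, fixed; origin on the table 72 mm below winder_center, same axes. The housing reaches 80 mm either way along x and 105 mm along y; a white pod 130 mm wide (y), 56 mm tall, with a spindle up to 91 mm above the table, follows behind it from x = 80 to 130 mm
There are look-alikes about, which are no part of the job. What is shaped like the cover but green or purple is not meant.

How it is judged:
On the way, in this order (a step that is already met when the one before it is completed fails the run):
1. the bobbin drawer is pushed home into its catch (value of joint drawer below 0.003 m), for 0.2 s.
2. the cover plate is lifted off the table in the gripper (height (world z) of cover_under above 0.05 m and contact force between cover and the fingers above 1 N), for 0.2 s.
At the end, for the whole second after the job is handed in: The drawer is within 3 mm of fully home; the cover is held still in the gripper, level within 4 degrees, its underside 4 to 20 mm above the winder's top and not touching it, its holes within 4 mm (seen from above) of the threaded holes, either way round (value of joint drawer below 0.003 m and z of cover_under in the frame of winder_center between 0.004 and 0.02 m and ((horizontal distance between hole_a and thread_a below 0.004 m and horizontal distance between hole_c and thread_c below 0.004 m) or (horizontal distance between hole_a and thread_c below 0.004 m and horizontal distance between hole_c and thread_a below 0.004 m)) and angle between cover_under's own z axis and vertical below 0.07 rad and linear speed of cover below 0.01 m/s and contact force between cover and the fingers above 1 N and contact force between cover and winder below 0.2 N); the arm keeps its last pose, push and grip.
It fails at once if the cover plate is knocked against or set down on the winder (more than 2 N) (contact force between cover and winder above 2 N).
It fails at once if another thing on the table is displaced by more than 3 cm (distance of any of spool_orange, spool_lilac, water_bottle, pin_dish, button_jar, tape_case, scissors from where it was at the start of the episode above 0.03 m).
It also fails if it takes over 51 s, if anything falls off the work surface, if the arm or the gripper's body presses on something with over 40 N, if the wrist force passes 120 N, or if a joint passes its speed limit or range.

## Working session

There is one attempt and no reset: what is moved stays moved. The work goes in short steps, Python scripts to look and compute and a shell command to move; the robot and the scene stay as the last step left them, time stands still between calls to the robot, and variables do not carry over. Pictures are saved under pics/ and viewed, at most 10 in all, crops included, and the job is handed in when it is done.

```bash
mkdir -p pics; ls
cat > h.py <<'E'
from cell import r
import numpy as np, cv2
from scipy.spatial.transform import Rotation as R
def snap(n,save=None):
    p=r.snapshot(n)
    if save: cv2.imwrite('pics/'+save,p['img'])
    return p
def w(p,x):
    M=cv2.Rodrigues(np.array(p['rvec'],float))[0]
    return M.T@(np.array(x,float).ravel()-np.array(p['tvec'],float).ravel())
def px(p,X):
    K=np.array([[p['fx'],0,p['cx']],[0,p['fy'],p['cy']],[0,0,1.]])
    return cv2.projectPoints(np.array(X,float).reshape(-1,1,3),np.array(p['rvec'],float),np.array(p['tvec'],float),K,None)[0].reshape(-1,2)
def ray(p,uv,z):
    M=cv2.Rodrigues(np.array(p['rvec'],float))[0]; c=-M.T@np.array(p['tvec'],float).ravel()
    d=M.T@np.array([(uv[0]-p['cx'])/p['fx'],(uv[1]-p['cy'])/p['fy'],1]); return c+d*(z-c[2])/d[2]
def pts(p,names):
    for n in names:
        for q in r.pinpoint(n,p)[:3]:
            X=w(p,q['xyz']); print(n,round(q['confidence'],2),X.round(4),px(p,X)[0].round())
E
python3 - <<'E'
from h import *
o=r.get_obs(); print({k:np.round(v,3) for k,v in o.items()})
for n in ('top','side'):
    p=snap(n,n+'0.png'); print(n,p['fx'],w(p,[0,0,0]).round(3))
    pts(p,['winder_center','thread_a','thread_c','drawer_front','cover_grip','hole_a','hole_c','spool_orange','spool_lilac','water_bottle','pin_dish','button_jar','tape_case','scissors'])
E
```

```text
pics
{'time_s': np.float64(0.0), 'qpos': array([ 1.162,  0.435,  0.025,  1.574, -0.012,  1.134, -0.075]), 'qvel': array([-0.   , -0.001,  0.   ,  0.001,  0.001, -0.   ,  0.001]), 'joint_efforts': array([-0.0000e+00, -6.6785e+01,  9.8500e-01, -3.1447e+01, -6.0000e-02,
        4.3000e-02,  0.0000e+00]), 'position': array([ 0.188, -0.596,  0.227]), 'tcp_rot': array([-0.001,  0.988,  0.152, -0.   ]), 'contact_force': array([0.432, 0.359, 0.167]), 'wrist_torque': array([ 0.   , -0.045,  0.029]), 'finger_force': np.float64(0.0), 'gripper_width': np.float64(0.092)}
top 397.93732991309247 [ 0.448 -0.043  1.499]
winder_center 0.82 [0.6051 0.1603 0.072 ] [264. 176.]
thread_a 0.77 [0.5668 0.1009 0.0682] [280. 187.]
thread_a 0.57 [0.6541 0.2148 0.0695] [250. 162.]
thread_c 0.77 [0.5668 0.1009 0.0682] [280. 187.]
thread_c 0.57 [0.6541 0.2148 0.0695] [250. 162.]
drawer_front 0.96 [0.4681 0.1745 0.0342] [260. 214.]
cover_grip 0.84 [ 0.3806 -0.1671  0.0274] [353. 240.]
cover_grip 0.61 [ 0.6175 -0.1629  0.0259] [353. 176.]
cover_grip 0.59 [ 0.314  -0.5097  0.0284] [447. 261.]
hole_a 0.89 [ 0.3259 -0.
[... 1611 characters left out ...]

hole_a 0.95 [ 0.3245 -0.2101 -0.0019] [393. 180.]
hole_a 0.89 [ 0.2364 -0.5071 -0.0041] [411. 133.]
hole_c 0.95 [ 0.6868 -0.1444  0.0016] [281. 186.]
hole_c 0.95 [ 0.3245 -0.2101 -0.0019] [393. 180.]
hole_c 0.89 [ 0.2364 -0.5071 -0.0041] [411. 133.]
spool_orange 0.53 [ 4.137e-01  6.800e-03 -2.000e-04] [366. 226.]
spool_lilac 0.68 [ 0.7794 -0.0022  0.0008] [242. 216.]
water_bottle 0.85 [ 0.5156 -0.4447 -0.0048] [339. 139.]
pin_dish 0.91 [0.6473 0.4157 0.0023] [255. 360.]
button_jar 0.94 [5.061e-01 4.290e-01 3.000e-04] [322. 373.]
button_jar 0.51 [0.6476 0.4142 0.0013] [255. 360.]
tape_case 0.62 [ 0.6277 -0.4155 -0.0014] [309. 141.]
scissors 0.78 [ 3.006e-01  3.245e-01 -1.000e-04] [418. 334.]
```

```bash
python3 -c "
import cv2,numpy as np
a=cv2.imread('pics/top0.png');b=cv2.imread('pics/side0.png')
print(a.shape)"
```

```text
(400, 640, 3)
```

View pics/top0.png

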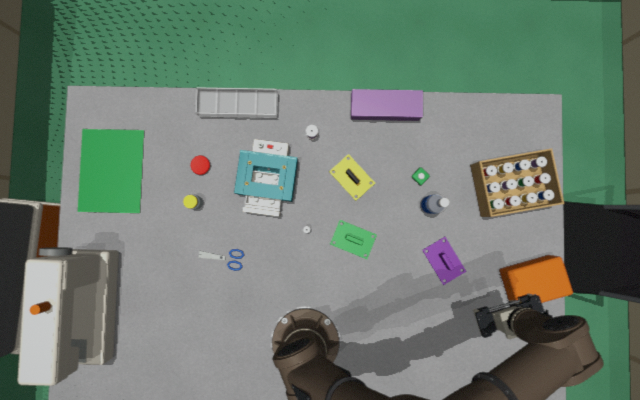

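View pics/side0.png

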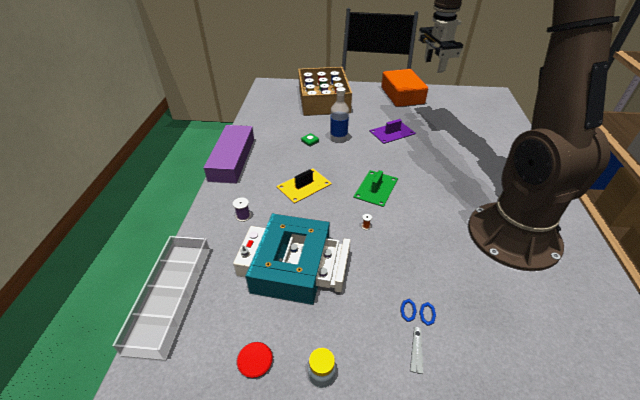

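The yellow cover is at about (353,177) in top and (304,184) in side. The winder is at (266,176) with its drawer open towards the robot. I'll start moving and turn the tool to face the drawer.

```bash
python3 -m jog '[{"az":5.75,"hand":1},{"az":5.75,"hand":1},{"az":5.75,"hand":1},{"az":5.75,"hand":1},{"x":16,"y":-35,"hand":1},{"x":16,"y":-35,"hand":1},{"x":16,"y":-35,"hand":1},{"x":16,"y":-35,"hand":1},{"x":16,"y":-35,"hand":1},{"x":16,"y":-35,"hand":1}]' 20
python3 -m jog '[{"x":16,"y":-35,"hand":1},{"x":16,"y":-35,"hand":1},{"x":16,"y":-35,"hand":1},{"x":16,"y":-35,"hand":1},{"x":16,"y":-35,"hand":1},{"x":16,"y":-35,"hand":1},{"x":0,"y":-30,"hand":1},{"x":0,"y":-30,"hand":1},{"x":0,"y":-30,"hand":1},{"x":0,"y":-30,"hand":1}]'
python3 - <<'E'
from h import *
p=snap('wrist','w1.png'); print(R.from_quat(np.roll(r.get_obs()['tcp_rot'],-1)).as_matrix().round(3))
pts(p,['winder_center','thread_a','drawer_front'])
E
```

```text
[[ 0.954  0.301  0.   ]
 [ 0.301 -0.954 -0.   ]
 [-0.     0.    -1.   ]]schema error: expected keys hand, x, y, z, ax, ay, az
schema error: expected keys hand, x, y, z, ax, ay, az
```

```bash
python3 -m jog '[{"hand":1,"x":0,"y":0,"z":0,"ax":0,"ay":0,"az":5.75},{"hand":1,"x":0,"y":0,"z":0,"ax":0,"ay":0,"az":5.75},{"hand":1,"x":0,"y":0,"z":0,"ax":0,"ay":0,"az":5.75},{"hand":1,"x":0,"y":0,"z":0,"ax":0,"ay":0,"az":5.75},{"hand":1,"x":16,"y":-35,"z":0,"ax":0,"ay":0,"az":0},{"hand":1,"x":16,"y":-35,"z":0,"ax":0,"ay":0,"az":0},{"hand":1,"x":16,"y":-35,"z":0,"ax":0,"ay":0,"az":0},{"hand":1,"x":16,"y":-35,"z":0,"ax":0,"ay":0,"az":0},{"hand":1,"x":16,"y":-35,"z":0,"ax":0,"ay":0,"az":0},{"hand":1,"x":16,"y":-35,"z":0,"ax":0,"ay":0,"az":0}]' 20
python3 -m jog '[{"hand":1,"x":16,"y":-35,"z":0,"ax":0,"ay":0,"az":0},{"hand":1,"x":16,"y":-35,"z":0,"ax":0,"ay":0,"az":0},{"hand":1,"x":16,"y":-35,"z":0,"ax":0,"ay":0,"az":0},{"hand":1,"x":16,"y":-35,"z":0,"ax":0,"ay":0,"az":0},{"hand":1,"x":16,"y":-35,"z":0,"ax":0,"ay":0,"az":0},{"hand":1,"x":16,"y":-35,"z":0,"ax":0,"ay":0,"az":0},{"hand":1,"x":0,"y":-30,"z":0,"ax":0,"ay":0,"az":0},{"hand":1,"x":0,"y":-30,"z":0,"ax":0,"ay":0,"az":0},{"hand":1,"x":0,"y":-30,"z":0,"ax":0,"ay":0,"az":0},{"hand":1,"x":0,"y":-30,"z":0,"ax":0,"ay":0,"az":0}]'
python3 - <<'E'
from h import *
p=snap('wrist','w1.png'); print(R.from_quat(np.roll(r.get_obs()['tcp_rot'],-1)).as_matrix().round(3))
pts(p,['winder_center','thread_a','drawer_front'])
E
```

```text
time_s: 2.53
position: [0.3044, -0.3945, 0.228]
tcp_rot: [0.0, 0.999, -0.048, 0.0]
contact_force: [0.8, 0.3, 0.6]
gripper_width: 0.03
finger_force: 0.0
time_s: 3.37
position: [0.4309, -0.0754, 0.228]
tcp_rot: [0.0, 0.999, -0.048, 0.0]
contact_force: [0.4, -1.1, -0.8]
gripper_width: 0.0004
finger_force: 0.0
[[ 0.996 -0.089  0.001]
 [-0.089 -0.996  0.003]
 [ 0.001 -0.003 -1.   ]]
winder_center 0.58 [0.6051 0.1589 0.0694] [66. 41.]
thread_a 0.87 [0.5608 0.099  0.0699] [136.  82.]
drawer_front 0.87 [0.4632 0.1745 0.0366] [112. 177.]
```

```bash
python3 -m jog '[{"hand":1,"x":-6,"y":-31,"z":0,"ax":0,"ay":0,"az":0},{"hand":1,"x":-6,"y":-31,"z":0,"ax":0,"ay":0,"az":0},{"hand":1,"x":-6,"y":-31,"z":0,"ax":0,"ay":0,"az":0},{"hand":1,"x":-6,"y":-31,"z":0,"ax":0,"ay":0,"az":0},{"hand":1,"x":-6,"y":-31,"z":0,"ax":0,"ay":0,"az":0},{"hand":1,"x":-6,"y":-31,"z":0,"ax":0,"ay":0,"az":0},{"hand":1,"x":-6,"y":-31,"z":0,"ax":0,"ay":0,"az":0},{"hand":1,"x":-6,"y":-31,"z":0,"ax":0,"ay":0,"az":0},{"hand":1,"x":0,"y":0,"z":0,"ax":0,"ay":0,"az":0}]'
python3 -m jog '[{"hand":1,"x":0,"y":0,"z":35,"ax":0,"ay":0,"az":0},{"hand":1,"x":0,"y":0,"z":35,"ax":0,"ay":0,"az":0},{"hand":1,"x":0,"y":0,"z":35,"ax":0,"ay":0,"az":0},{"hand":1,"x":0,"y":0,"z":35,"ax":0,"ay":0,"az":0},{"hand":1,"x":0,"y":0,"z":35,"ax":0,"ay":0,"az":0},{"hand":1,"x":0,"y":0,"z":0,"ax":0,"ay":0,"az":0}]'
```

```text
time_s: 4.32
position: [0.4065, 0.1796, 0.2283]
tcp_rot: [-0.002, 0.999, -0.045, 0.0]
contact_force: [0.2, 0.1, -0.5]
gripper_width: 0.0006
finger_force: 0.0
time_s: 4.82
position: [0.4041, 0.1714, 0.0479]
tcp_rot: [0.002, 0.999, -0.049, -0.004]
contact_force: [-1.0, -1.1, -0.9]
gripper_width: 0.0004
finger_force: 0.0
```

```bash
python3 -m jog '[{"hand":1,"x":12,"y":0,"z":-2,"ax":0,"ay":0,"az":0},{"hand":1,"x":12,"y":0,"z":-2,"ax":0,"ay":0,"az":0},{"hand":1,"x":12,"y":0,"z":0,"ax":0,"ay":0,"az":0},{"hand":1,"x":8,"y":0,"z":0,"ax":0,"ay":0,"az":0},{"hand":1,"x":8,"y":0,"z":0,"ax":0,"ay":0,"az":0},{"hand":1,"x":8,"y":0,"z":0,"ax":0,"ay":0,"az":0},{"hand":1,"x":8,"y":0,"z":0,"ax":0,"ay":0,"az":0},{"hand":1,"x":6,"y":0,"z":0,"ax":0,"ay":0,"az":0},{"hand":1,"x":4,"y":0,"z":0,"ax":0,"ay":0,"az":0},{"hand":1,"x":0,"y":0,"z":0,"ax":0,"ay":0,"az":0}]'
```

```text
time_s: 5.65
position: [0.4854, 0.1671, 0.0568]
tcp_rot: [-0.0, 0.999, -0.048, 0.0]
contact_force: [0.7, 1.2, 0.4]
gripper_width: 0.0006
finger_force: 0.0
```

Run:
```python
from h import *
p=snap('wrist','w2.png')
pts(p,['winder_center','thread_a','drawer_front'])
for n in('side','top'): pts(snap(n),['drawer_front'])
```

```text
thread_a 0.81 [0.5653 0.1017 0.072 ] [440.  84.]
drawer_front 0.9 [0.4952 0.1733 0.0382] [305. 219.]
drawer_front 0.72 [0.4997 0.1676 0.0351] [333. 261.]
drawer_front 0.98 [0.5007 0.1659 0.0343] [263. 205.]
```

View pics/w2.png

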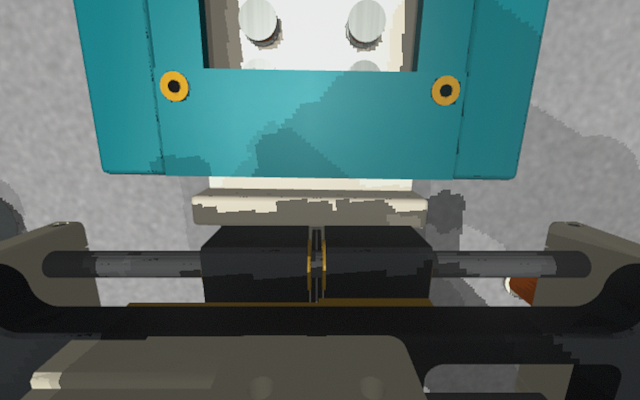

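The fingers are in contact with the drawer (front edge at row ~200, between cols 193 and 428), with a gap to the teal housing left to close. I'll push gently from here.

```bash
python3 -m jog '[{"hand":1,"x":2,"y":0,"z":0,"ax":0,"ay":0,"az":0},{"hand":1,"x":2,"y":0,"z":0,"ax":0,"ay":0,"az":0},{"hand":1,"x":2,"y":0,"z":0,"ax":0,"ay":0,"az":0},{"hand":1,"x":1.5,"y":0,"z":0,"ax":0,"ay":0,"az":0},{"hand":1,"x":1.5,"y":0,"z":0,"ax":0,"ay":0,"az":0},{"hand":1,"x":0,"y":0,"z":0,"ax":0,"ay":0,"az":0}]'
python3 -m jog '[{"hand":1,"x":1,"y":0,"z":0,"ax":0,"ay":0,"az":0},{"hand":1,"x":1,"y":0,"z":0,"ax":0,"ay":0,"az":0},{"hand":1,"x":0,"y":0,"z":0,"ax":0,"ay":0,"az":0}]'
python3 - <<'E'
from h import *
print(r.get_obs()['contact_force'])
for n in('side','top'): pts(snap(n),['drawer_front'])
E
```

```text
time_s: 6.55
position: [0.493, 0.1663, 0.0567]
tcp_rot: [0.0, 0.999, -0.048, -0.001]
contact_force: [-2.6, -0.0, 0.9]
gripper_width: 0.0001
finger_force: 1.2
time_s: 6.8
position: [0.4958, 0.166, 0.0568]
tcp_rot: [-0.0, 0.999, -0.048, 0.0]
contact_force: [-1.4, -0.4, -0.1]
gripper_width: 0.0004
finger_force: 0.6
[-1.36324459 -0.39872067 -0.05213479]
drawer_front 0.74 [0.5094 0.1656 0.0321] [329. 261.]
drawer_front 0.92 [0.507  0.1678 0.0367] [263. 203.]
```

```bash
python3 -m jog '[{"hand":1,"x":1,"y":0,"z":0,"ax":0,"ay":0,"az":0},{"hand":1,"x":1,"y":0,"z":0,"ax":0,"ay":0,"az":0},{"hand":1,"x":0,"y":0,"z":0,"ax":0,"ay":0,"az":0}]'
python3 -m jog '[{"hand":1,"x":1,"y":0,"z":0,"ax":0,"ay":0,"az":0},{"hand":1,"x":1,"y":0,"z":0,"ax":0,"ay":0,"az":0},{"hand":1,"x":0,"y":0,"z":0,"ax":0,"ay":0,"az":0}]'
```

```text
time_s: 7.25
position: [0.4978, 0.1659, 0.0569]
tcp_rot: [-0.0, 0.999, -0.048, 0.0]
contact_force: [-0.0, 0.7, -0.5]
gripper_width: 0.0002
finger_force: 0.0
time_s: 7.5
position: [0.4992, 0.1658, 0.0568]
tcp_rot: [0.0, 0.999, -0.048, -0.0]
contact_force: [-1.6, 0.7, 1.2]
gripper_width: -0.0001
finger_force: 1.0
```

```bash
python3 -m jog '[{"hand":1,"x":1,"y":0,"z":0,"ax":0,"ay":0,"az":0},{"hand":1,"x":0,"y":0,"z":0,"ax":0,"ay":0,"az":0},{"hand":1,"x":0,"y":0,"z":0,"ax":0,"ay":0,"az":0}]'
python3 -m jog '[{"hand":1,"x":1,"y":0,"z":0,"ax":0,"ay":0,"az":0},{"hand":1,"x":0,"y":0,"z":0,"ax":0,"ay":0,"az":0},{"hand":1,"x":0,"y":0,"z":0,"ax":0,"ay":0,"az":0}]'
python3 - <<'E'
from h import *
p=snap('wrist','w3.png')
pts(p,['thread_a','drawer_front'])
for n in('side','top'): pts(snap(n),['drawer_front','winder_center'])
E
```

```text
time_s: 7.75
position: [0.4993, 0.1657, 0.0567]
tcp_rot: [0.0, 0.999, -0.048, -0.001]
contact_force: [-5.6, 0.1, 3.1]
gripper_width: 0.0004
finger_force: 2.7
time_s: 8.0
position: [0.4995, 0.1657, 0.0566]
tcp_rot: [0.0, 0.999, -0.047, -0.001]
contact_force: [-7.2, -0.0, 5.4]
gripper_width: 0.0004
finger_force: 4.1
thread_a 0.75 [0.5614 0.098  0.0726] [445. 124.]
drawer_front 0.72 [0.5045 0.1723 0.0379] [306. 226.]
drawer_front 0.73 [0.5106 0.1656 0.0341] [329. 261.]
winder_center 0.64 [0.6059 0.1576 0.0726] [291. 246.]
drawer_front 0.98 [0.5106 0.1702 0.0363] [262. 202.]
drawer_front 0.34 [ 4.185e-01  9.600e-03 -3.000e-04] [305. 228.]
winder_center 0.75 [0.6051 0.1601 0.0709] [264. 176.]
```

View pics/w3.png

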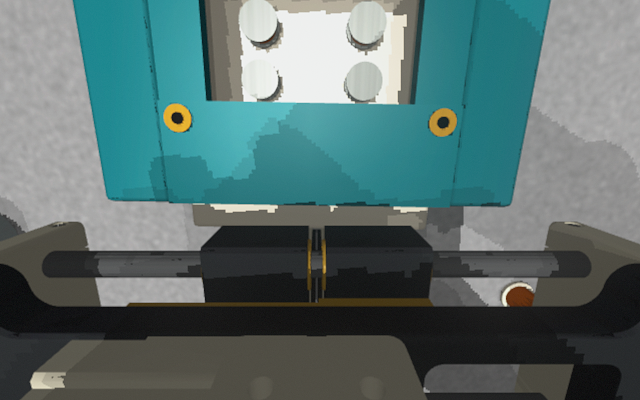

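The drawer is against its rigid stop: the force rises while the position stays put, and the front brass inserts show at (177,118) and (443,122). I'll back off, rise and measure the four threads.

```bash
python3 -m jog '[{"hand":1,"x":-10,"y":0,"z":0,"ax":0,"ay":0,"az":0},{"hand":1,"x":-30,"y":0,"z":0,"ax":0,"ay":0,"az":0},{"hand":1,"x":-10,"y":0,"z":-35,"ax":0,"ay":0,"az":0},{"hand":1,"x":0,"y":0,"z":-40,"ax":0,"ay":0,"az":0},{"hand":0.5,"x":0,"y":0,"z":-40,"ax":0,"ay":0,"az":0},{"hand":-1,"x":0,"y":0,"z":-40,"ax":0,"ay":0,"az":0},{"hand":-1,"x":0,"y":0,"z":-40,"ax":0,"ay":0,"az":0},{"hand":-1,"x":0,"y":0,"z":0,"ax":0,"ay":0,"az":0},{"hand":-1,"x":0,"y":0,"z":0,"ax":0,"ay":0,"az":0}]'
cat >> h.py <<'E'
def yellow(p,lo=(15,120,90),hi=(35,255,255)):
    hsv=cv2.cvtColor(p['img'],cv2.COLOR_BGR2HSV); return cv2.inRange(hsv,np.array(lo),np.array(hi))
E
python3 - <<'E'
from h import *
for n in('top','side'): 
  p=snap(n); pts(p,['drawer_front'])
p=snap('wrist','w4.png'); pts(p,['thread_a','winder_center'])
m=yellow(p); nn,l,s,c=cv2.connectedComponentsWithStats(m)
for i in range(1,nn):
    if s[i,4]>20: print(s[i],c[i].round(1),ray(p,c[i],.072).round(4))
E
```

```text
time_s: 9.2
position: [0.453, 0.171, 0.2544]
tcp_rot: [-0.001, 0.999, -0.048, 0.003]
contact_force: [0.4, -0.6, -1.1]
gripper_width: 0.0292
finger_force: 0.0
drawer_front 0.95 [0.5133 0.1685 0.0378] [262. 202.]
drawer_front 0.63 [0.5665 0.0999 0.0698] [280. 187.]
thread_a 0.74 [0.5626 0.099  0.0691] [370.  80.]
winder_center 0.96 [0.6024 0.1541 0.0736] [317.  44.]
winder_center 0.3 [ 0.6168 -0.1595  0.0296] [582.  13.]
[247   0  12   6  48] [252.4   2. ] [0.6483 0.2168 0.072 ]
[369   0  13   8  62] [374.9   3.3] [0.6352 0.0913 0.072 ]
[ 494    0  139   97 5541] [558.5  42.4] [ 0.5803 -0.1017  0.072 ]
[250  72  11  12  98] [255.1  77.7] [0.5764 0.2247 0.072 ]
[365  74  12  12  97] [370.3  79.6] [0.5625 0.0995 0.072 ]
[  72  139   43   42 1412] [ 93.  159.7] [0.5062 0.4267 0.072 ]
[399 242   9  34 144] [403.3 258.9] [0.3446 0.0676 0.072 ]
```

View pics/w4.png

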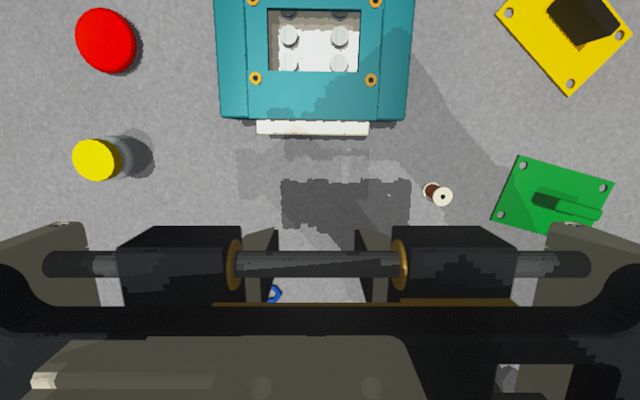

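The drawer front is flush, and the inserts are at (255,78), (370,80), (252,2) and (375,3). The yellow cover is at top right. I'll go there next.

```bash
python3 -m jog '[{"hand":-1,"x":13,"y":39,"z":0,"ax":0,"ay":0,"az":0},{"hand":-1,"x":13,"y":39,"z":0,"ax":0,"ay":0,"az":0},{"hand":-1,"x":13,"y":39,"z":0,"ax":0,"ay":0,"az":0},{"hand":-1,"x":13,"y":39,"z":0,"ax":0,"ay":0,"az":0},{"hand":-1,"x":13,"y":39,"z":0,"ax":0,"ay":0,"az":0},{"hand":-1,"x":13,"y":39,"z":0,"ax":0,"ay":0,"az":0},{"hand":-1,"x":13,"y":39,"z":0,"ax":0,"ay":0,"az":0},{"hand":-1,"x":13,"y":39,"z":0,"ax":0,"ay":0,"az":0},{"hand":-1,"x":13,"y":39,"z":0,"ax":0,"ay":0,"az":0},{"hand":-1,"x":13,"y":39,"z":0,"ax":0,"ay":0,"az":0}]'
python3 -m jog '[{"hand":-1,"x":0,"y":0,"z":0,"ax":0,"ay":0,"az":-6.3},{"hand":-1,"x":0,"y":0,"z":0,"ax":0,"ay":0,"az":-6.3},{"hand":-1,"x":0,"y":0,"z":0,"ax":0,"ay":0,"az":-6.3},{"hand":-1,"x":0,"y":0,"z":0,"ax":0,"ay":0,"az":-6.3},{"hand":-1,"x":0,"y":0,"z":0,"ax":0,"ay":0,"az":-6.3},{"hand":-1,"x":0,"y":0,"z":0,"ax":0,"ay":0,"az":-6.3},{"hand":-1,"x":0,"y":0,"z":0,"ax":0,"ay":0,"az":-6.3},{"hand":-1,"x":0,"y":0,"z":0,"ax":0,"ay":0,"az":-6.3},{"hand":-1,"x":0,"y":0,"z":0,"ax":0,"ay":0,"az":0}]'
python3 - <<'E'
from h import *
o=r.get_obs(); print(R.from_quat(np.roll(o['tcp_rot'],-1)).as_matrix().round(3))
p=snap('wrist','w5.png'); pts(p,['cover_grip','hole_a'])
for q in r.masks_of('cover',p)[:2]:
    m=q['mask'].astype(np.uint8); print(q['confidence'],m.sum(),[ray(p,c,.004).round(4) for c in cv2.boxPoints(cv2.minAreaRect(cv2.findNonZero(m)))])
E
```

```text
time_s: 10.38
position: [0.5436, -0.2323, 0.2511]
tcp_rot: [-0.0, 0.999, -0.048, -0.001]
contact_force: [1.3, 1.1, 0.4]
gripper_width: 0.0919
finger_force: 0.0
time_s: 11.13
position: [0.5434, -0.2303, 0.2509]
tcp_rot: [-0.001, 0.923, 0.384, -0.0]
contact_force: [-0.3, 0.2, 0.3]
gripper_width: 0.0918
finger_force: 0.0
[[ 0.704  0.71  -0.001]
 [ 0.71  -0.704  0.001]
 [-0.    -0.001 -1.   ]]
cover_grip 0.96 [ 0.3834 -0.1703  0.0284] [206. 229.]
cover_grip 0.81 [ 0.6152 -0.1576  0.0266] [317. 100.]
hole_a 0.87 [ 0.544  -0.1751 -0.    ] [290. 148.]
hole_a 0.84 [ 0.4414 -0.1217 -0.0025] [214. 172.]
hole_a 0.64 [ 0.6857 -0.1461 -0.0026] [349.  55.]
0.65 4405 [array([ 0.3601, -0.0834,  0.004 ]), array([ 0.4566, -0.1134,  0.004 ]), array([ 0.4064, -0.2515,  0.004 ]), array([ 0.3001, -0.2233,  0.004 ])]
0.57 8600 [array([ 0.5221, -0.1735,  0.004 ]), array([ 0.6343, -0.0736,  0.004 ]), array([ 0.7027, -0.145 ,  0.004 ]), array([ 0.5972, -0.2524,  0.004 ])]
```

View pics/w5.png

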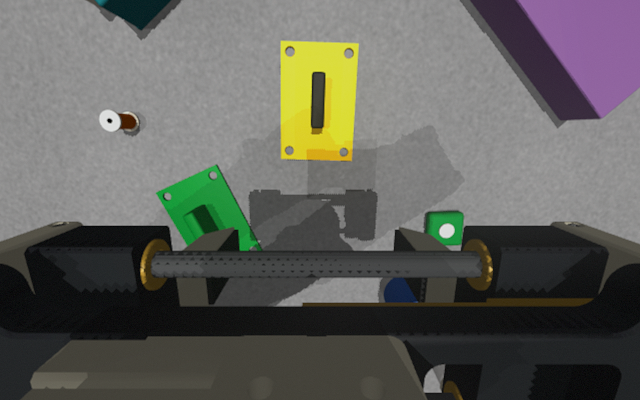

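The yellow plate is well aligned with the tool. Its holes are at about (290,51), (349,53), (344,152) and (289,150), with the grip at (318,100). I'll measure it precisely.

```bash
cat >> h.py <<'E'
def holes(p,z,guess=None,lo=(20,120,60),hi=(35,255,255),sub=np.s_[0:200,200:450]):
    m=np.zeros((400,640),np.uint8); m[sub]=yellow(p,lo,hi)[sub]
    cs,_=cv2.findContours(m,cv2.RETR_CCOMP,cv2.CHAIN_APPROX_NONE)
    out=[]
    for c in cs:
        if 25<cv2.contourArea(c)<400:
            M=cv2.moments(c); u=(M['m10']/M['m00'],M['m01']/M['m00']); out.append((np.round(u,1),cv2.contourArea(c),ray(p,u,z).round(4)))
    return out
E
python3 - <<'E'
from h import *
p=snap('wrist'); o=r.get_obs()
H=[h for h in holes(p,.002)]; [print(*h) for h in H]
P=np.array([h[2][:2] for h in H])
if len(P)==4:
    c=P.mean(0); v=[P[i]-P[j] for i in range(4) for j in range(i) if .115<np.linalg.norm(P[i]-P[j])<.135]
    yaw=[np.degrees(np.arctan2(*(x*np.sign(x[1]))[::-1])) for x in v]; print(c,yaw,[np.linalg.norm(x) for x in v])
    Rm=R.from_quat(np.roll(o['tcp_rot'],-1)).as_matrix(); print('tool shift',Rm.T@(np.r_[c,.031]-o['position']), np.degrees(np.arctan2(Rm[1,0],Rm[0,0])))
E
```

```text
[342.6 151.4] 64.5 [ 0.5946 -0.2313  0.002 ]
[288.6 150.6] 64.5 [ 0.5419 -0.1764  0.002 ]
[346.7  53.2] 83.5 [ 0.6858 -0.1443  0.002 ]
[288.   51.8] 83.0 [ 0.6333 -0.089   0.002 ]
[ 0.6139  -0.16025] [np.float64(43.64984438853402), np.float64(43.718428994240654)] [np.float64(0.1260414217628474), np.float64(0.12646232640593003)]
tool shift [ 9.92456457e-02 -1.99990321e-04  2.20569597e-01] 44.76910901885844
```

```bash
python3 -m jog '[{"hand":-1,"x":0,"y":0,"z":0,"ax":0,"ay":0,"az":1.1},{"hand":-1,"x":34,"y":0,"z":0,"ax":0,"ay":0,"az":0},{"hand":-1,"x":34,"y":0,"z":0,"ax":0,"ay":0,"az":0},{"hand":-1,"x":31,"y":-1.5,"z":0,"ax":0,"ay":0,"az":0},{"hand":-1,"x":0,"y":0,"z":35,"ax":0,"ay":0,"az":0},{"hand":-1,"x":0,"y":0,"z":35,"ax":0,"ay":0,"az":0},{"hand":-1,"x":0,"y":0,"z":35,"ax":0,"ay":0,"az":0},{"hand":-1,"x":0,"y":0,"z":30,"ax":0,"ay":0,"az":0},{"hand":-1,"x":0,"y":0,"z":0,"ax":0,"ay":0,"az":0},{"hand":-1,"x":0,"y":0,"z":0,"ax":0,"ay":0,"az":0}]'
python3 - <<'E'
from h import *
p=snap('wrist','w6.png'); o=r.get_obs(); print(o['position'])
Rm=R.from_quat(np.roll(o['tcp_rot'],-1)).as_matrix(); print('tool shift',Rm.T@(np.array([.6139,-.1602,.034])-o['position']), np.degrees(np.arctan2(Rm[1,0],Rm[0,0])))
E
```

```text
time_s: 12.22
position: [0.6132, -0.1605, 0.116]
tcp_rot: [-0.001, 0.928, 0.373, -0.001]
contact_force: [0.2, -0.2, 0.9]
gripper_width: 0.0919
finger_force: 0.0
[ 0.61473567 -0.16061998  0.11797016]
tool shift [-0.0003526  -0.00092045  0.08396958] 43.7616656899897
```

View pics/w6.png

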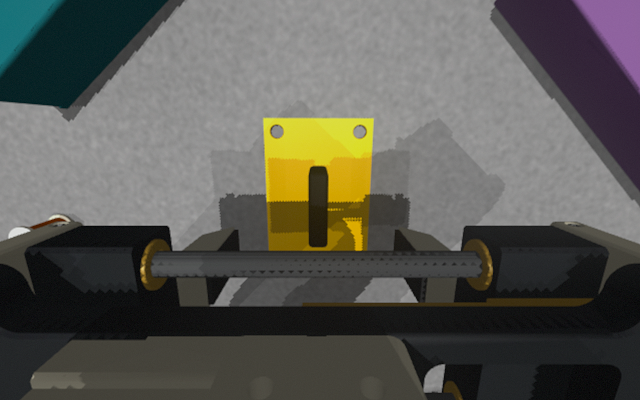

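The grip (318,205) is centred between the open fingers. I'll descend and close.

```bash
python3 -m jog '[{"hand":-1,"x":0,"y":0,"z":25,"ax":0,"ay":0,"az":0},{"hand":-1,"x":0,"y":0,"z":25,"ax":0,"ay":0,"az":0},{"hand":-1,"x":0,"y":0,"z":20,"ax":0,"ay":0,"az":0},{"hand":-1,"x":0,"y":0,"z":10,"ax":0,"ay":0,"az":0},{"hand":-1,"x":0,"y":0,"z":0,"ax":0,"ay":0,"az":0},{"hand":0.3,"x":0,"y":0,"z":0,"ax":0,"ay":0,"az":0},{"hand":1,"x":0,"y":0,"z":0,"ax":0,"ay":0,"az":0},{"hand":1,"x":0,"y":0,"z":0,"ax":0,"ay":0,"az":0},{"hand":1,"x":0,"y":0,"z":0,"ax":0,"ay":0,"az":0},{"hand":1,"x":0,"y":0,"z":0,"ax":0,"ay":0,"az":0}]' 35
python3 -m jog '[{"hand":1,"x":0,"y":0,"z":0,"ax":0,"ay":0,"az":0},{"hand":1,"x":0,"y":0,"z":0,"ax":0,"ay":0,"az":0},{"hand":1,"x":0,"y":0,"z":0,"ax":0,"ay":0,"az":0},{"hand":1,"x":0,"y":0,"z":0,"ax":0,"ay":0,"az":0},{"hand":1,"x":0,"y":0,"z":0,"ax":0,"ay":0,"az":0}]'
```

```text
time_s: 13.1
position: [0.6146, -0.1608, 0.0378]
tcp_rot: [0.0, 0.928, 0.373, 0.001]
contact_force: [0.3, -0.2, -0.3]
gripper_width: 0.0632
finger_force: 0.0
time_s: 13.52
position: [0.6141, -0.1607, 0.0368]
tcp_rot: [-0.0, 0.928, 0.373, -0.0]
contact_force: [-0.4, -0.1, -0.1]
gripper_width: 0.0297
finger_force: 0.0
```

```bash
python3 -m jog '[{"hand":1,"x":0,"y":0,"z":3,"ax":0,"ay":0,"az":0},{"hand":1,"x":0,"y":0,"z":0,"ax":0,"ay":0,"az":0},{"hand":1,"x":0,"y":0,"z":0,"ax":0,"ay":0,"az":0},{"hand":1,"x":0,"y":0,"z":0,"ax":0,"ay":0,"az":0},{"hand":1,"x":0,"y":0,"z":0,"ax":0,"ay":0,"az":0},{"hand":1,"x":0,"y":0,"z":0,"ax":0,"ay":0,"az":0}]'
python3 -m jog '[{"hand":1,"x":0,"y":0,"z":-10,"ax":0,"ay":0,"az":0},{"hand":1,"x":0,"y":0,"z":-20,"ax":0,"ay":0,"az":0},{"hand":1,"x":0,"y":0,"z":-30,"ax":0,"ay":0,"az":0},{"hand":1,"x":0,"y":0,"z":-30,"ax":0,"ay":0,"az":0},{"hand":1,"x":0,"y":0,"z":-30,"ax":0,"ay":0,"az":0},{"hand":1,"x":0,"y":0,"z":-20,"ax":0,"ay":0,"az":0},{"hand":1,"x":0,"y":0,"z":0,"ax":0,"ay":0,"az":0},{"hand":1,"x":0,"y":0,"z":0,"ax":0,"ay":0,"az":0}]'
```

```text
time_s: 14.02
position: [0.6139, -0.1607, 0.0336]
tcp_rot: [-0.0, 0.928, 0.373, -0.0]
contact_force: [-0.5, -0.1, -2.7]
gripper_width: 0.0155
finger_force: 35.0
time_s: 14.68
position: [0.6148, -0.1608, 0.1754]
tcp_rot: [0.001, 0.928, 0.373, 0.001]
contact_force: [-0.3, -0.5, -3.5]
gripper_width: 0.0157
finger_force: 35.0
```

Gripped at 35 N. I'll lift, turn and go most of the way, then look at the threads with the tool in its final orientation.

```bash
python3 -m jog '[{"hand":1,"x":0,"y":0,"z":-10,"ax":0,"ay":0,"az":-6},{"hand":1,"x":0,"y":0,"z":-10,"ax":0,"ay":0,"az":-6},{"hand":1,"x":0,"y":0,"z":-10,"ax":0,"ay":0,"az":-6},{"hand":1,"x":0,"y":0,"z":-10,"ax":0,"ay":0,"az":-6},{"hand":1,"x":0,"y":0,"z":0,"ax":0,"ay":0,"az":-6},{"hand":1,"x":0,"y":0,"z":0,"ax":0,"ay":0,"az":-6},{"hand":1,"x":0,"y":0,"z":0,"ax":0,"ay":0,"az":-4},{"hand":1,"x":0,"y":0,"z":0,"ax":0,"ay":0,"az":0}]'
python3 -m jog '[{"hand":1,"x":15,"y":-4,"z":0,"ax":0,"ay":0,"az":0},{"hand":1,"x":25,"y":-7,"z":0,"ax":0,"ay":0,"az":0},{"hand":1,"x":30,"y":-8,"z":0,"ax":0,"ay":0,"az":0},{"hand":1,"x":30,"y":-8,"z":0,"ax":0,"ay":0,"az":0},{"hand":1,"x":30,"y":-8,"z":0,"ax":0,"ay":0,"az":0},{"hand":1,"x":20,"y":-8,"z":0,"ax":0,"ay":0,"az":0},{"hand":1,"x":10,"y":0,"z":0,"ax":0,"ay":0,"az":0},{"hand":1,"x":0,"y":0,"z":0,"ax":0,"ay":0,"az":0},{"hand":1,"x":0,"y":0,"z":0,"ax":0,"ay":0,"az":0}]'
python3 - <<'E'
from h import *
o=r.get_obs(); Rm=R.from_quat(np.roll(o['tcp_rot'],-1)).as_matrix(); print(o['position'],Rm.round(3))
p=snap('wrist','w7.png'); pts(p,['thread_a','winder_center','hole_a'])
m=yellow(p,(15,120,90),(28,255,255)); nn,l,s,c=cv2.connectedComponentsWithStats(m)
for i in range(1,nn):
    if s[i,4]>20: print(s[i],c[i].round(1),ray(p,c[i],.072).round(4))
E
```

```text
time_s: 15.35
position: [0.613, -0.1608, 0.2119]
tcp_rot: [-0.001, 0.743, 0.669, -0.001]
contact_force: [-0.1, 0.9, -2.6]
gripper_width: 0.0157
finger_force: 35.0
time_s: 16.1
position: [0.5885, 0.0028, 0.2133]
tcp_rot: [0.0, 0.744, 0.668, -0.001]
contact_force: [0.9, -0.4, -3.3]
gripper_width: 0.016
finger_force: 35.0
[0.5884506  0.00283231 0.21329311] [[ 0.108  0.994 -0.001]
 [ 0.994 -0.108 -0.001]
 [-0.001 -0.001 -1.   ]]
thread_a 0.65 [0.5648 0.101  0.0712] [282.  99.]
winder_center 0.74 [0.5621 0.098  0.0705] [280. 103.]
winder_center 0.65 [0.6063 0.1572 0.0709] [318.  32.]
winder_center 0.48 [ 0.412   0.0075 -0.0012] [185. 192.]
hole_a 0.58 [0.6327 0.0614 0.1803] [375. 135.]
[274  95  13  14 114] [280.1 101.2] [0.5623 0.0995 0.072 ]
[351  95  13  13 115] [356.9 101.4] [0.6379 0.0911 0.072 ]
[  239   115   154   115 12442] [312.6 175.4] [0.5861 0.0223 0.072 ]
[279 243   5  31  99] [281.1 258.6] [ 0.5397 -0.0689  0.072 ]
[350 259   4  28  82] [351.1 272.5] [ 0.6178 -0.0948  0.072 ]
[330 284   4  19  46] [331.5 294.6] [ 0.5925 -0.121   0.072 ]
[300 287   2  16  25] [300.6 295.8] [ 0.5561 -0.1187  0.072 ]
```

View pics/w7.png

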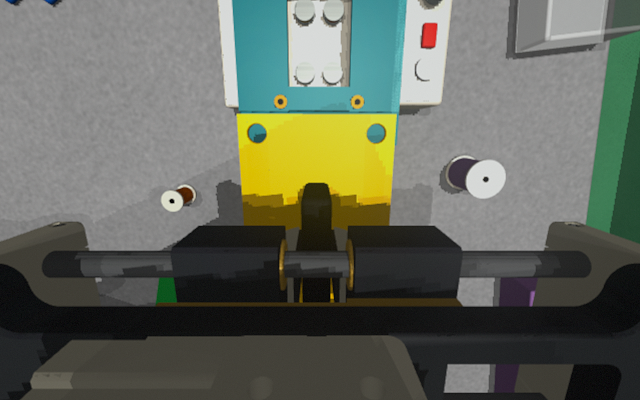

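The near inserts are at (280,101) and (357,101), and the plate's front holes at (257,133) and (376,133). Next I'll compute the plate's pose in the hand and the shift to go.

```bash
cat >> h.py <<'E'
def plate(p,o,TC=np.array([.6070,.1579]),ty=-6.3):
    T=o['position']; Rm=R.from_quat(np.roll(o['tcp_rot'],-1)).as_matrix()
    H=holes(p,T[2]-.0306,lo=(18,120,40),hi=(35,255,255),sub=np.s_[110:225,220:410])
    [print(*h) for h in H]
    P=sorted([h[2][:2] for h in H if 60<h[1]],key=lambda q:q[0])
    if len(P)<2: return
    v=P[-1]-P[0]; yaw=np.degrees(np.arctan2(v[1],v[0])); n=np.array([-v[1],v[0]])/np.linalg.norm(v)
    c=(P[0]+P[-1])/2-.063*n
    d=np.r_[TC-c,0]; print('len',np.linalg.norm(v),'c',c,'yaw',yaw,'az',-(ty-yaw),'TCP-c in tool',Rm.T@np.r_[T[:2]-c,0],'go(after turn ignored) mm',1e3*Rm.T@d,'under z',T[2]-.0336)
E
python3 - <<'E'
from h import *
p=snap('wrist'); plate(p,r.get_obs())
E
```

```text
[315.6 205.3] 174.0 [0.5895 0.0173 0.1829]
[375.4 133.1] 298.5 [0.6328 0.0607 0.1829]
[256.8 132.8] 296.0 [0.5574 0.0693 0.1829]
len 0.07588886611354793 c [0.58796061 0.00240584] yaw -6.506942670662505 az -0.20694267066250482 TCP-c in tool [-8.99325052e-04  8.54310064e-04  1.89549713e-07] go(after turn ignored) mm [ 1.56645480e+02  1.76616565e+00 -8.33610011e-02] under z 0.1799207862615403
```

```bash
python3 -m jog '[{"hand":1,"x":15,"y":0,"z":0,"ax":0,"ay":0,"az":-0.2},{"hand":1,"x":30,"y":0.5,"z":0,"ax":0,"ay":0,"az":0},{"hand":1,"x":35,"y":0.5,"z":0,"ax":0,"ay":0,"az":0},{"hand":1,"x":35,"y":0.5,"z":0,"ax":0,"ay":0,"az":0},{"hand":1,"x":25,"y":0.3,"z":0,"ax":0,"ay":0,"az":0},{"hand":1,"x":12,"y":0,"z":0,"ax":0,"ay":0,"az":0},{"hand":1,"x":4.6,"y":0,"z":0,"ax":0,"ay":0,"az":0},{"hand":1,"x":0,"y":0,"z":0,"ax":0,"ay":0,"az":0},{"hand":1,"x":0,"y":0,"z":0,"ax":0,"ay":0,"az":0},{"hand":1,"x":0,"y":0,"z":0,"ax":0,"ay":0,"az":0}]'
python3 -m jog '[{"hand":1,"x":0,"y":0,"z":15,"ax":0,"ay":0,"az":0},{"hand":1,"x":0,"y":0,"z":20,"ax":0,"ay":0,"az":0},{"hand":1,"x":0,"y":0,"z":15,"ax":0,"ay":0,"az":0},{"hand":1,"x":0,"y":0,"z":10,"ax":0,"ay":0,"az":0},{"hand":1,"x":0,"y":0,"z":5,"ax":0,"ay":0,"az":0},{"hand":1,"x":0,"y":0,"z":0,"ax":0,"ay":0,"az":0},{"hand":1,"x":0,"y":0,"z":0,"ax":0,"ay":0,"az":0},{"hand":1,"x":0,"y":0,"z":0,"ax":0,"ay":0,"az":0}]'
python3 - <<'E'
from h import *
p=snap('wrist','w8.png'); plate(p,r.get_obs())
E
```

```text
time_s: 17.18
position: [0.6071, 0.1561, 0.2136]
tcp_rot: [0.0, 0.744, 0.668, -0.001]
contact_force: [0.3, -0.3, -2.6]
gripper_width: 0.016
finger_force: 35.0
time_s: 17.85
position: [0.6074, 0.1587, 0.1499]
tcp_rot: [0.0, 0.743, 0.669, 0.001]
contact_force: [-0.3, -0.2, -2.7]
gripper_width: 0.0159
finger_force: 35.0
[376.9 132.9] 243.5 [0.6522 0.2185 0.1193]
[255.9 132.9] 257.0 [0.5751 0.2266 0.1193]
len 0.07752431876514626 c [0.60706755 0.15989482] yaw -5.997400573915519 az 0.3025994260844804 TCP-c in tool [-1.12035064e-03  4.31755545e-04 -7.08904556e-08] go(after turn ignored) mm [-1.99096507e+00  1.41188489e-01 -1.09464730e-03] under z 0.11629052514130747
```

```bash
python3 -m jog '[{"hand":1,"x":-1,"y":0,"z":10,"ax":0,"ay":0,"az":0},{"hand":1,"x":0,"y":0,"z":10,"ax":0,"ay":0,"az":0},{"hand":1,"x":0,"y":0,"z":7,"ax":0,"ay":0,"az":0},{"hand":1,"x":0,"y":0,"z":4,"ax":0,"ay":0,"az":0},{"hand":1,"x":0,"y":0,"z":2,"ax":0,"ay":0,"az":0},{"hand":1,"x":0,"y":0,"z":0,"ax":0,"ay":0,"az":0},{"hand":1,"x":0,"y":0,"z":0,"ax":0,"ay":0,"az":0},{"hand":1,"x":0,"y":0,"z":0,"ax":0,"ay":0,"az":0},{"hand":1,"x":0,"y":0,"z":0,"ax":0,"ay":0,"az":0},{"hand":1,"x":0,"y":0,"z":0,"ax":0,"ay":0,"az":0}]'
python3 - <<'E'
from h import *
for i in range(5):
    p=snap('wrist','w9.png'); o=r.get_obs(); print(o['position'].round(4),np.abs(o['qvel']).max().round(3))
print(R.from_quat(np.roll(o['tcp_rot'],-1)).as_matrix().round(4)); plate(p,o)
img=cv2.resize(p['img'][100:230,215:415],None,fx=3,fy=3,interpolation=cv2.INTER_CUBIC)
# predicted thread centres (red) 
K=np.array([.6070,.1579]);a=np.radians(-6.3);x=np.array([np.cos(a),np.sin(a)]);y=np.array([-np.sin(a),np.cos(a)])
for s in(1,-1):
    q=px(p,np.r_[K+.063*y+s*.038*x,.072])[0]; print('thread px',q)
    cv2.drawMarker(img,tuple(int(v) for v in ((q-[215,100])*3)),(0,0,255),0,9)
s=snap('side'); im2=cv2.resize(s['img'][190:310,220:370],None,fx=4,fy=4,interpolation=cv2.INTER_CUBIC)
cv2.imwrite('pics/both.png',np.vstack([img[:,:600],im2[:210*1]]) if 0 else img); cv2.imwrite('pics/sidec.png',im2)
E
```

```text
time_s: 18.73
position: [0.6068, 0.1576, 0.1162]
tcp_rot: [0.0, 0.743, 0.669, 0.0]
contact_force: [-0.0, 0.4, -3.6]
gripper_width: 0.0158
finger_force: 35.0
[0.6068 0.1576 0.1161] 0.002
[0.6068 0.1575 0.1161] 0.002
[0.6068 0.1576 0.116 ] 0.002
[0.6067 0.1576 0.1159] 0.001
[0.6067 0.1576 0.1159] 0.002
[[ 1.042e-01  9.946e-01  1.000e-04]
 [ 9.946e-01 -1.042e-01 -0.000e+00]
 [-0.000e+00  1.000e-04 -1.000e+00]]
[316.2 205.4] 183.5 [0.6078 0.1736 0.0853]
[373.9 134. ] 54.0 [0.6496 0.2169 0.0853]
[262.  133.1] 47.5 [0.5782 0.2249 0.0853]
[381.1 128.2] 33.5 [0.6543 0.2201 0.0853]
[252.4 133.1] 105.5 [0.5721 0.2256 0.0853]
len 0.06307527249247517 c [0.53801206 0.1639426 ] yaw -55.528903824686495 az -49.2289038246865 TCP-c in tool [8.08483234e-04 6.89475094e-02 8.89544453e-06] go(after turn ignored) mm [1.17852128e+00 6.92420432e+01 8.92902544e-03] under z 0.0822960629761475
thread px [373.25020665 134.20450772]
thread px [262.60672092 133.53085844]
```

View pics/both.png

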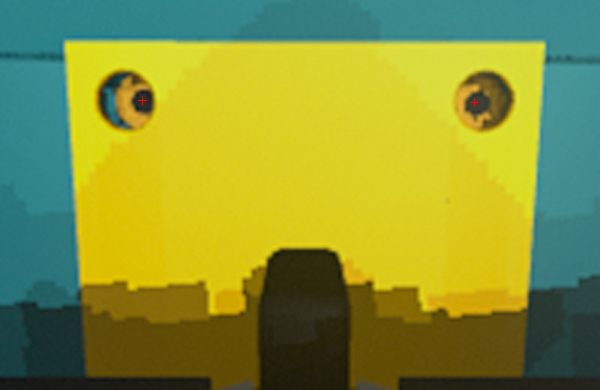

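View pics/sidec.png

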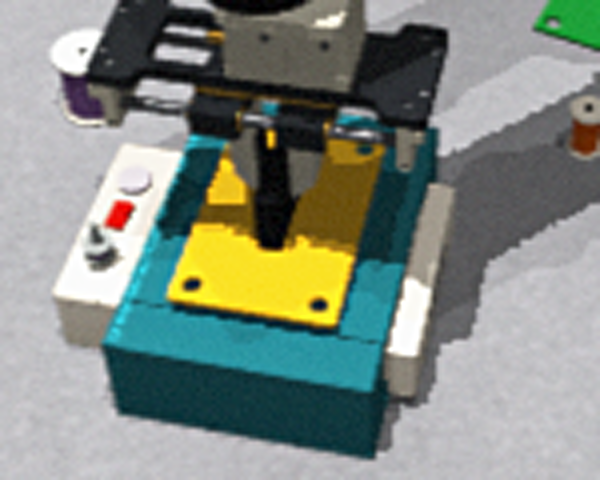

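The threads show through both holes, at crop (143,100) and (475,103), against hole rims centred at (127,100) and (485,100). The side view shows a level plate. Last, I'll convert the rim centres.

Run:
```python
from h import *
p=snap('wrist'); o=r.get_obs(); z=o['position'][2]-.0296
P=[ray(p,(215+a/3,100+b/3),z)[:2] for a,b in((127,100),(485,100))]
v=P[1]-P[0]; n=np.array([-v[1],v[0]])/np.linalg.norm(v); c=sum(P)/2-.063*n
print(np.linalg.norm(v),np.degrees(np.arctan2(v[1],v[0])),c,'want .6070 .1579')
for n in('top','side'): pts(snap(n),['drawer_front'])
```

```text
0.0760948498670382 -5.9599789817418545 [0.60669924 0.15847755] want .6070 .1579
drawer_front 0.64 [0.5121 0.1673 0.0364] [328. 260.]
drawer_front 0.21 [0.6084 0.1598 0.0819] [290. 244.]
```

The plate is within 1 mm and 0.4° of the threads, hovering about 10 mm up and steady, so I'm handing in.

```bash
python3 -c "
from cell import r
print(r.sign_off())"
```

```text
the job is handed in; nothing more can be done
None
```

The job is handed in: the drawer is pushed home against its stop, and the yellow cover is held level and steady about 10 mm above the winder, with its holes within about 1 mm of the threads by my last camera measurement (the sign-off returned no verdict).

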